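Fit the keyed mug spindle to the decorating machine

TASK

Set the mug-decorating machine up for the next batch: first turn the knob of its turns counter anticlockwise back to the zero stop. Then take the mug spindle out of its wooden stand, push its keyed shaft down into the machine's hub, turning it until the key slips into the keyway, and keep pushing against the ejector spring until the flange is fully home on the hub. Finish while still gripping the spindle and holding it pressed home, so that I can tighten the clamp screw; leave the two mugs and the spanner alone.

Things in the scene. Friction and masses are not known exactly. Their poses are not given: they have to be found in the camera images.
- counter_grip (a point): Black knob of the turns counter on a white dial at the machine's robot-side end: a bar grip 42 mm long, 14 mm wide, 32 mm high on a flat 44 mm disc, turning about a vertical axis. This point is on the axis, 91 mm above the table, 11 mm below the bar's top and 21 mm above the disc. x lies along the bar, the thin pointer is at its -x end, z up.
- counter (a joint): Angle of the counter knob in rad: 0 at the zero stop (pointer at the thick mark, towards the machine's robot-side end), growing clockwise seen from above, at most 2. Turn the knob anticlockwise by this angle to zero it. Light friction (0.04 N m); it stays where it is left.
- machine: Low green machine housing, 270 (x) x 160 (y) x 60 mm, fixed; origin at the centre of its underside, z up, x along it from the knob (75 mm to -x) to the hub (65 mm to +x). The steel hub, about 60 mm across, stands 55 mm above it. In the bore a spring ejector meets the shaft's foot when the flange is 10 mm short of the hub: it pushes back 6 N there, 11 N when home, and lifts a released spindle.
- hub_mouth (a point): Centre of the bore's mouth on the hub's level top face, 115 mm above the table; z up, x as the machine's. The round vertical bore is 27 mm across, with one straight keyway 10 mm wide that reaches out to 21 mm from the axis and is open at the top. The keyway points along this x, give or take 29 degrees, differently each time: find it by looking or by feel. The hub does not turn.
- spindle_grip (a point): Mug spindle, about 0.4 kg, upright in the stand: centre of its grip block, aluminium, 36 (x) x 30 (y) x 45 mm (z up), gripped on the flat sides facing y; thin rubber strips on the x sides. Below it a steel flange 60 mm across, 8 mm thick, its underside 30.5 mm below this point; a small tab on its rim at +x marks the key's side. Below that the shaft, 24 mm across, 40 mm long, its foot tapered.
- key_foot (a point): Lower end of the spindle's key, on the shaft's axis, 26 mm below the flange's underside (56.5 mm below spindle_grip); axes as there. The key is 7 mm wide, stands out to 18 mm from the axis on the +x side, and runs up from here for 22 mm. The 14 mm of plain shaft below it enter the bore at any angle; then the key rests on the hub's face unless it meets the keyway.
- stand: Wooden stand 90 x 90 x 50 mm with a 44 mm hole in which the spindle hangs by its flange; origin at the centre of its underside, z up. Fixed.
- mug_a: White mug, 80 mm across, 85 mm high, handle at its +y; origin at the centre of its underside. To be left alone.
- mug_b: Another such mug, beyond the machine; origin at the centre of its underside. To be left alone.
- spanner: Steel spanner 180 mm long lying flat beyond the machine; origin at the middle of its underside, x along it. To be left alone.
There are look-alikes about, which are no part of the job. What is shaped like the part that bears spindle_grip but green or red is not meant.

How it is judged:
On the way, in this order (a step that is already met when the one before it is completed fails the run):
1. the counter knob is back at its zero stop (value of joint counter below 0.06 rad), for 0.2 s.
2. the spindle is fully home in the hub, held by the gripper (z of spindle_grip in the frame of hub_mouth below 0.033 m and horizontal distance between spindle_grip and hub_mouth below 0.004 m and contact force between the fingers and spindle above 2 N), for 0.2 s.
At the end, for the whole second after the job is handed in: The program finishes holding: the gripper still holds the spindle (more than 2 N) and keeps it still and pressed home against the spring, flange within 2.5 mm of the hub face, within 4 mm of the bore's axis and within 0.08 rad of upright, and the counter knob is within 0.08 rad of its zero stop (all of step 2 and value of joint counter below 0.08 rad and angle between spindle_grip's own z axis and vertical below 0.08 rad and linear speed of spindle below 0.02 m/s); the arm keeps its last pose, push and grip.
It fails at once if a mug or the spanner was moved more than 30 mm or a mug tipped (distance of any of mug_a, mug_b, spanner from where it was at the start of the episode above 0.03 m or angle between any of mug_a, mug_b's own z axis and vertical above 0.4 rad).
It also fails if it takes over 67 s, if anything falls off the work surface, if the arm or the gripper's body presses on something with over 40 N, if the wrist force passes 120 N, or if a joint passes its speed limit or range.

ROBOT

A 6-joint arm with a two-finger parallel gripper is mounted at the origin on the work surface. World frame = base frame: x ahead of the robot, y to its left, z up, the work surface at z = 0. Lengths are in m, angles in rad, forces in N, time in s.
With the tool pointing down it reaches from about 0.35 to 0.725 m from the base axis. Payload 6 kg.
Tool frame: the origin (TCP) lies midway between the tips of the shut fingers; the grasp point (between the pads) lies 19 mm behind it; z points along the fingers, y is the line along which they close (so a half turn about z gives the same grasp; the last joint's range is limited). The gripper opens to 85 mm and grips with 20 to 120 N. Pads are 22 mm wide; open, the fingers measure 114 mm over their backs; the gripper's body (76 mm by 85 mm) begins 54 mm behind the grasp point. The pads swing forward as they close: fully open they stand 13 mm farther back than shut.
Start: joints at [-0.829, 0.04, 0.085, 0, -1.615, -0.334], TCP at [0.238, -0.551, 0.231] pointing down, gripper open.
Joint ranges: [-2.56, 2.56], [-1.29, 2.01], [-1.08, 1.49], [-3.29, 1.98], [-2.81, -0.18], [-2.99, 2.99]. Speed limits (rad/s): [2.57, 2.57, 3.01, 3.14, 3.14, 3.14].

INTERFACE

Orientations are given as a unit quaternion [w, x, y, z].
In Python, from plant import status, get_image, get_calibration, workorder gives the robot as it stands.
- The arm moves only by the shell command python3 -m inch 'ROWS'. ROWS is JSON, a list of rows, each a list of 7 numbers: the turn, a rotation vector about the tool's x, y, z in units of 5 degrees (1.0 is 5 degrees), then the shift along the tool's x, y, z in units of 30 mm (1.0 is 30 mm), then the opening, from -1 (shut) to 1 (fully open), so that 0 is half open. A call has exactly 10 rows; each row shifts and turns the commanded pose from where the row before left it, along the tool's axes as they then stand; what a row does not reach is not made up. A row lasts 1/10 s, in which the tool goes at most 50 mm and 8.59 degrees, less where a joint would pass 70% of its speed; a pose out of reach is approached as far as the arm can. A call is refused whole if a number of a shift passes 1 or a number of a turn 1, either way. A call with a gripper value outside its range is refused whole. The fingers move at their own pace and stop on an object; the grip force is fixed at half the most. Time passes only in rows, so rows that do not move let the fingers close, or fill a call up. It gives the time, the measured TCP pose, the force, the opening and the grip force at its end, in the units of the state.
- status.sense(): the state, without advancing time (a new reading comes with each control period).
- get_image(name): name is "scene" or "top" or "wrist"; returns the picture (400x640x3 uint8, blue, green, red); there is no depth.
- get_calibration(name): a dict with "camera_matrix" (3x3 intrinsics, pixels), "distortion" ([k1, k2, p1, p2, k3] as OpenCV has them; the pictures are not rectified), "R" (3x3) and "t" (3): a world point X has camera coordinates R X + t; the wrist camera has in their place "tool_from_camera" (4x4, takes a point from camera to tool coordinates, whose origin is the TCP and whose axes are the flange's). Camera axes: x right, y down, z forward; pixel columns grow to the right and rows downward; lengths in m; the calibration is good to about 2 mm. A picture is of the moment at which its call begins: read the wrist's pose just before it. get_calibration takes no time and is no camera call.
- workorder.finish_job(): hands the job in; it is judged then, once.
The state is a dict: "t": time; "joint_pos": joint angles; "qd": joint speeds; "joint_torque": joint torques, N m; "eef_pos": TCP position; "eef_rot": TCP orientation; "contact_force": force on the tool from outside, world axes, zero at the start; "moment": the same for the moment, N m; "grip_width": finger opening in m; "grasp_force": force on a finger pad.
Only numpy, scipy, OpenCV 4.12 (cv2) and the standard library are available. Lean on these libraries where they do the work, as an engineer would, in place of code of your own. Each camera call takes 0.05 s, during which the arm holds its last target. There are 200 camera calls.

## Working session

There is one attempt and no reset: what is moved stays moved. The work goes in short steps, Python scripts to look and compute and a shell command to move; the robot and the scene stay as the last step left them, time stands still between calls to the robot, and variables do not carry over. Pictures are saved under pics/ and viewed, at most 10 in all, crops included, and the job is handed in when it is done.

```bash
mkdir -p pics; ls; python3 - <<'E'
from plant import status,get_image,get_calibration
import cv2
s=status.sense();print({k:(s[k]) for k in('t','eef_pos','eef_rot','contact_force','grip_width')})
for n in("scene","top"):
    cv2.imwrite(f"pics/{n}0.png",get_image(n)); c=get_calibration(n);print(n,c)
print(get_calibration("wrist"))
E
```

```text
pics
{'t': 0.0, 'eef_pos': array([ 0.23790566, -0.55045798,  0.23028617]), 'eef_rot': array([-2.32826400e-04, -2.02511671e-01,  9.79279459e-01,  8.43142621e-04]), 'contact_force': array([-0.24888854, -0.55379499, -0.98755135]), 'grip_width': 0.08507846885653138}
scene {'camera_matrix': array([[367.77289835,   0.        , 330.04919723],
       [  0.        , 367.77289835, 196.53124892],
       [  0.        ,   0.        ,   1.        ]]), 'distortion': array([-0.0393062,  0.       ,  0.       ,  0.       ,  0.       ]), 'R': array([[ 0.75530392,  0.65536342,  0.00384302],
       [ 0.48052472, -0.54979646, -0.68324216],
       [-0.44565904,  0.51790215, -0.73018175]]), 't': array([-0.43331868, -0.24294457,  1.11819903])}
top {'camera_matrix': array([[413.13036521,   0.        , 321.41627132],
       [  0.        , 413.13036521, 193.0337082 ],
       [  0.        ,   0.        ,   1.        ]]), 'distortion': array([0.01595472, 0.        , 0.        , 0.        , 0.        ]), 'R': array([[-0.00688841, -0.99995178, -0.00699873],
       [-0.99550621,  0.00751848, -0.0943973 ],
       [ 0.09444536,  0.00631703, -0.99551   ]]), 't': array([-0.00962231,  0.60227946,  1.08824875])}
{'camera_matrix': array([[301.63614552,   0.        , 320.7182587 ],
       [  0.        , 301.63614552, 195.67371195],
       [  0.        ,   0.        ,   1.        ]]), 'distortion': array([-0.05297401,  0.        ,  0.        ,  0.        ,  0.        ]), 'tool_from_camera': array([[ 1.35548801e-03, -9.51134896e-01, -3.08772687e-01,
         7.78461347e-02],
       [ 9.99999020e-01,  1.39737736e-03,  8.54748850e-05,
        -4.75952740e-05],
       [ 3.50173816e-04, -3.08772500e-01,  9.51135858e-01,
        -1.42218622e-01],
       [ 0.00000000e+00,  0.00000000e+00,  0.00000000e+00,
         1.00000000e+00]])}
```

View pics/top0.png

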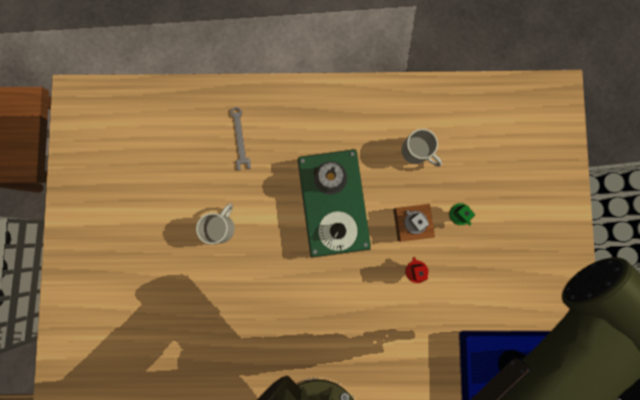

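View pics/scene0.png

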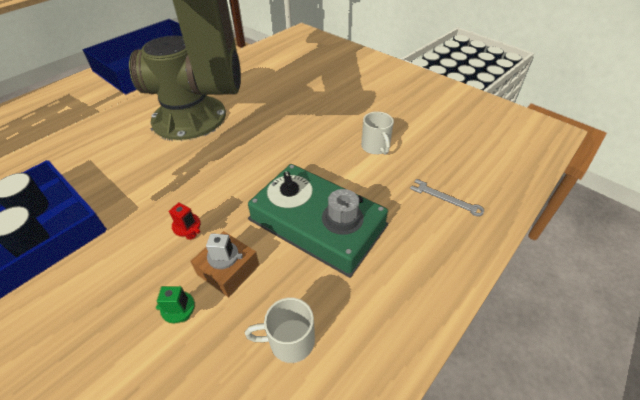

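Top view: grey spindle in the wooden stand at (417,222). The look-alikes are green at (461,214) and red at (417,271). By the description I choose the grey one in the stand. The knob is at (338,231) and the hub at (331,177). Next I measure roughly and take a close crop.

```bash
cat > h.py <<'E'
import numpy as np,cv2
from scipy.spatial.transform import Rotation as Ro
from plant import status,get_image,get_calibration
def tool():
    s=status.sense();q=s['eef_rot'];return Ro.from_quat(np.r_[q[1:],q[0]]),np.array(s['eef_pos'])
def shot(name,fn=None):
    c=get_calibration(name)
    if name=="wrist":
        R,p=tool();T=c['tool_from_camera'];Rw=R.as_matrix()@T[:3,:3];o=R.apply(T[:3,3])+p
    else: Rw=c['R'].T;o=-Rw@c['t']
    im=get_image(name)
    if fn: cv2.imwrite(fn,im)
    return im,(c['camera_matrix'],c['distortion'],Rw,o)
def ray(cam,uv,z):
    K,d,Rw,o=cam;n=cv2.undistortPoints(np.array(uv,float).reshape(-1,1,2),K,d)[:,0]
    D=np.c_[n,np.ones(len(n))]@Rw.T;return o+D*((z-o[2])/D[:,2])[:,None]
def pix(cam,P):
    K,d,Rw,o=cam;r=Rw.T;return cv2.projectPoints(np.array(P,float).reshape(-1,1,3),cv2.Rodrigues(r)[0],-r@o,K,d)[0][:,0]
E
python3 - <<'E'
from h import *
im,c=shot("top")
for n,uv,z in(("knob",(338,231),.1),("hub",(331,177),.115),("spindle",(417,222),.103),("hubcorner",(302,160),.06),("c2",(355,152),.06),("c3",(368,248),.06),("c4",(311,256),.06),("muga",(215,229),.085),("mugb",(421,145),.085)):print(n,ray(c,[uv],z)[0].round(3))
cv2.imwrite("pics/topc.png",cv2.resize(im[140:290,290:490],None,fx=4,fy=4,interpolation=cv2.INTER_CUBIC))
R,p=tool();print(R.as_matrix().round(3))
E
```

```text
knob [ 0.5   -0.055  0.1  ]
hub [ 0.634 -0.039  0.115]
spindle [ 0.521 -0.253  0.103]
hubcorner [0.687 0.037 0.06 ]
c2 [ 0.708 -0.104  0.06 ]
c3 [ 0.455 -0.134  0.06 ]
c4 [0.436 0.014 0.06 ]
muga [0.507 0.257 0.085]
mugb [ 0.72  -0.273  0.085]
[[-0.918 -0.397 -0.001]
 [-0.397  0.918  0.001]
 [ 0.     0.001 -1.   ]]
```

View pics/topc.png

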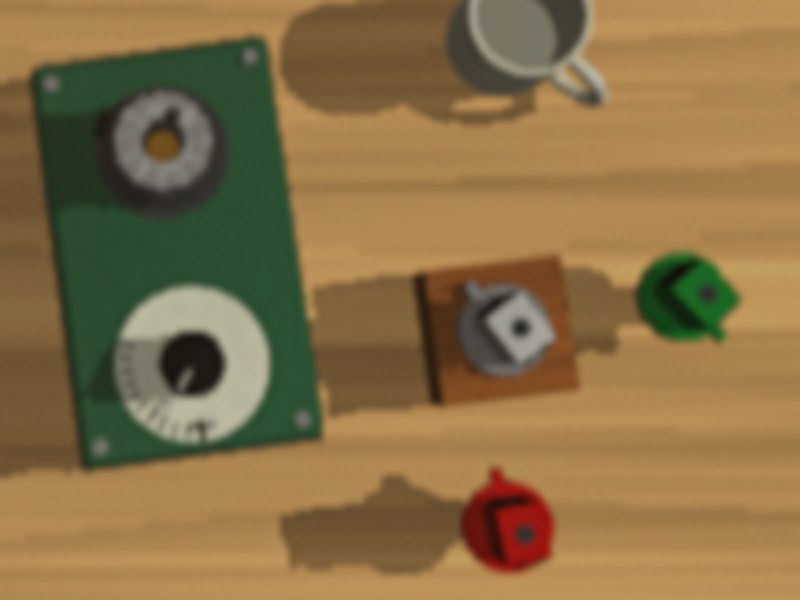

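The crop shows the grey spindle with its block at (520,327) and its tab at (472,290). The keyway is at about (172,115) from the hub centre (163,143), and the pointer is near (185,378). I move above the knob.

```bash
python3 -m inch '[[0,0,0,-0.73,0.585,-0.04,1],[0,0,0,-0.73,0.585,-0.04,1],[0,0,0,-0.73,0.585,-0.04,1],[0,0,0,-0.73,0.585,-0.04,1],[0,0,0,-0.73,0.585,-0.04,1],[0,0,0,-0.73,0.585,-0.04,1],[0,0,0,-0.73,0.585,-0.04,1],[0,0,0,-0.73,0.585,-0.04,1],[0,0,0,-0.73,0.585,-0.04,1],[0,0,0,-0.73,0.585,-0.04,1]]'
python3 -m inch '[[0,0,0,-0.73,0.585,-0.04,1],[0,0,0,-0.73,0.585,-0.04,1],[0,0,0,-0.73,0.585,-0.04,1],[0,0,0,-0.73,0.585,-0.04,1],[0,0,0,-0.73,0.585,-0.04,1],[0,0,0,-0.73,0.585,-0.04,1],[0,0,0,-0.73,0.585,-0.04,1],[0,0,0,-0.73,0.585,-0.04,1],[0,0,0,-0.73,0.585,-0.04,1],[0,0,0,0,0,0,1]]'
python3 - <<'E'
from h import *
im,c=shot("wrist","pics/w1.png");R,p=tool();print(p,R.as_matrix().round(3),status.sense()['joint_pos'].round(3))
E
```

```text
t: 1.15
eef_pos: [0.3697, -0.3017, 0.2431]
eef_rot: [-0.0, -0.202, 0.979, 0.0]
contact_force: [0.5, 0.7, 0.4]
grip_width: 0.0855
grasp_force: 0.0
t: 2.15
eef_pos: [0.4885, -0.0773, 0.2532]
eef_rot: [-0.001, -0.204, 0.979, 0.0]
contact_force: [-0.4, -0.6, -0.8]
grip_width: 0.0856
grasp_force: 0.0
[ 0.48796632 -0.07844564  0.25347387] [[-0.917 -0.399 -0.001]
 [-0.399  0.917  0.   ]
 [ 0.001  0.001 -1.   ]] [ 0.249 -0.238 -0.133 -0.    -1.677 -1.41 ]
```

View pics/w1.png

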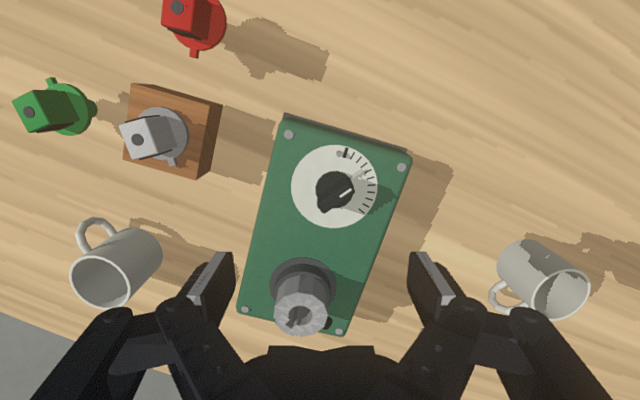

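The wrist view shows the knob at (335,190), the hub mouth at (300,315) with the keyway at its left, and the spindle at (148,137). I'll take a closer montage.

```bash
python3 - <<'E'
import cv2,numpy as np
im=cv2.imread("pics/w1.png")
f=lambda x,y,w:cv2.resize(im[y:y+w,x:x+w],(400,400),interpolation=cv2.INTER_CUBIC)
cv2.imwrite("pics/m1.png",np.hstack([f(285,140,100),f(260,250,100)]))
E
```

```text
(no output)
```

View pics/m1.png

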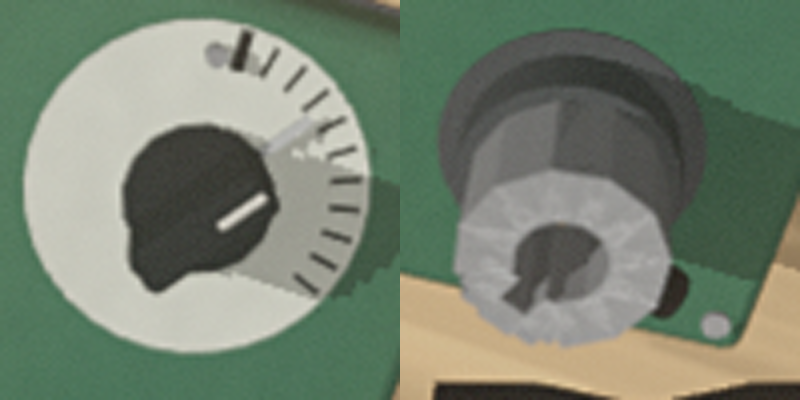

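```bash
python3 - <<'E'
from h import *
im=cv2.imread("pics/w1.png");cal=get_calibration("wrist");R,p=tool();T=cal['tool_from_camera']
c=(cal['camera_matrix'],cal['distortion'],R.as_matrix()@T[:3,:3],R.apply(T[:3,3])+p)
hsv=cv2.cvtColor(im,cv2.COLOR_BGR2HSV)
def big(m,x,y,w):
    mm=np.zeros_like(m);mm[y:y+w,x:x+w]=m[y:y+w,x:x+w]
    return max(cv2.findContours(mm,cv2.RETR_EXTERNAL,cv2.CHAIN_APPROX_NONE)[0],key=cv2.contourArea)
def circ(P):
    A=np.c_[2*P[:,:2],np.ones(len(P))];s=np.linalg.lstsq(A,(P[:,:2]**2).sum(1),rcond=None)[0];return s[:2],np.sqrt(s[2]+s[:2]@s[:2])
ng=255-cv2.inRange(hsv,(40,60,0),(90,255,255))
P=ray(c,cv2.convexHull(big(ng,285,140,94))[:,0],.061);D,r=circ(P);print("dial",D,r)
a=ray(c,[(339.5,197),(351.75,189.5)],.102);print("line",a[:,:2],np.degrees(np.arctan2(*(a[1]-a[0])[1::-1])))
b=ray(c,[(351.25,177.5),(363.75,170)],.070);print("ptr",b[:,:2],np.degrees(np.arctan2(*(b[1]-b[0])[1::-1])))
z=ray(c,[(346.25,152)],.061)[0];v=z[:2]-D;print("zero dir",np.degrees(np.arctan2(v[1],v[0])))
sc=ray(c,[(288.5,133.8),(401.6,167.3),(244,309.7),(340,331.7)],.06);print("screws",sc[:,:2].round(4),sc[:,:2].mean(0))
print("machine x",np.degrees(np.arctan2(*((sc[2]+sc[3]-sc[0]-sc[1])[1::-1]))))
face=cv2.inRange(im,(135,135,135),(215,215,215));P=ray(c,cv2.convexHull(big(face,272,290,58))[:,0],.115);H,r=circ(P);print("hub",H,r)
k=ray(c,[(288.75,325)],.115)[0,:2]-H;print("key",np.degrees(np.arctan2(k[1],k[0])),np.hypot(*k))
E
```

```text
dial [ 0.50107941 -0.055971  ] 0.050880068230285055
line [[ 0.49743147 -0.05325881]
 [ 0.48514536 -0.04517987]] 146.6724202715209
ptr [[ 0.4801931  -0.04466401]
 [ 0.46690658 -0.03563688]] 145.80703243978408
zero dir -173.99953955299944
screws [[ 0.4649 -0.1271]
 [ 0.4482  0.0049]
 [ 0.706  -0.0963]
 [ 0.6874  0.0378]] [ 0.57662479 -0.04516874]
machine x 7.566383497015889
hub [ 0.64602551 -0.02982469] 0.036805731588142855
key -50.7233833130978 0.018776686910587637
```

```bash
python3 -m inch '[[0,0,1,0,0,0,1],[0,0,1,0,0,0,1],[0,0,1,0,0,0,1],[0,0,1,0,0,0,1],[0,0,1,0,0,0,1],[0,0,1,0,0,0,1],[0,0,1,0,0,0,1],[0,0,1,0,0,0,1],[0,0,1,0,0,0,1],[0,0,1,0,0,0,1]]'
python3 -m inch '[[0,0,0.73,0.04,0.45,0.5,1],[0,0,0.73,0,0.45,0.5,1],[0,0,0,0,0,0.8,1],[0,0,0,0,0,0.8,1],[0,0,0,0,0,0.8,1],[0,0,0,0,0,0.5,1],[0,0,0,0,0,0.3,1],[0,0,0,0,0,0,1],[0,0,0,0,0,0,1],[0,0,0,0,0,0,1]]'
python3 - <<'E'
from h import *
im,c=shot("wrist","pics/w2.png");R,p=tool();x=R.as_matrix()[:2,0];print(p,np.degrees(np.arctan2(x[1],x[0])))
cv2.imwrite("pics/w2c.png",cv2.resize(im[180:400,200:440],None,fx=2.5,fy=2.5))
E
```

```text
t: 3.2
eef_pos: [0.4873, -0.0804, 0.254]
eef_rot: [-0.0, 0.233, 0.973, 0.0]
contact_force: [-0.7, 0.3, 0.9]
grip_width: 0.0855
grasp_force: 0.0
t: 4.2
eef_pos: [0.5001, -0.0554, 0.1294]
eef_rot: [0.001, 0.292, 0.956, 0.0]
contact_force: [0.5, 0.3, 0.4]
grip_width: 0.0853
grasp_force: 0.0
[ 0.50005983 -0.05534347  0.12930912] 146.06889161930056
```

View pics/w2c.png

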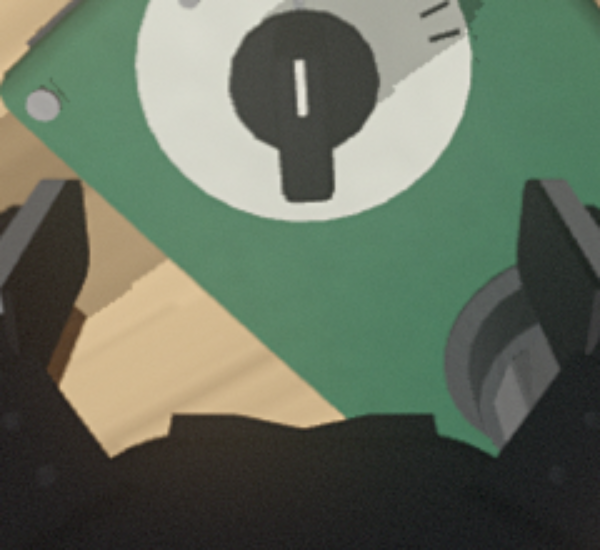

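The bar is aligned with the tool and centred between the fingers (bar column 305, finger midpoint about 302). I descend and close.

```bash
python3 -m inch '[[0,0,0,-0.05,0,0.6,1],[0,0,0,0,0,0.6,1],[0,0,0,0,0,0.54,1],[0,0,0,0,0,0,1],[0,0,0,0,0,0,-1],[0,0,0,0,0,0,-1],[0,0,0,0,0,0,-1],[0,0,0,0,0,0,-1],[0,0,0,0,0,0,-1],[0,0,0,0,0,0,-1]]'
```

```text
t: 5.25
eef_pos: [0.5015, -0.0559, 0.0766]
eef_rot: [0.001, 0.292, 0.957, 0.001]
contact_force: [1.8, 1.4, 1.3]
grip_width: 0.0127
grasp_force: 60.7
```

```bash
python3 -m inch '[[0,0,-1,0,0,0,-1],[0,0,-1,0,0,0,-1],[0,0,-1,0,0,0,-1],[0,0,-1,0,0,0,-1],[0,0,-1,0,0,0,-1],[0,0,-1,0,0,0,-1],[0,0,-1,0,0,0,-1],[0,0,-1,0,0,0,-1],[0,0,-0.5,0,0,0,-1],[0,0,0,0,0,0,-1]]'
python3 - <<'E'
from h import *
R,p=tool();x=R.as_matrix()[:2,0];print(p,np.degrees(np.arctan2(x[1],x[0])),status.sense()['moment'])
E
```

```text
t: 6.25
eef_pos: [0.5019, -0.0551, 0.0766]
eef_rot: [0.002, -0.075, 0.997, 0.001]
contact_force: [2.3, 5.2, 1.9]
grip_width: 0.0127
grasp_force: 61.7
[ 0.50185782 -0.05513387  0.07658675] -171.42067283057264 [ 1.61005482 -0.94920625 -0.81065069]
```

```bash
python3 -m inch '[[0,0,-0.5,0,0,0,-1],[0,0,0,0,0,0,-1],[0,0,0,0,0,0,-1],[0,0,0,0,0,0,-1],[0,0,0,0,0,0,-1],[0,0,0,0,0,0,-1],[0,0,0,0,0,0,-1],[0,0,0,0,0,0,-1],[0,0,0,0,0,0,-1],[0,0,0,0,0,0,-1]]'
python3 - <<'E'
from h import *
R,p=tool();x=R.as_matrix()[:2,0];print(p,np.degrees(np.arctan2(x[1],x[0])),status.sense()['moment'])
E
```

```text
t: 7.25
eef_pos: [0.5019, -0.0552, 0.0767]
eef_rot: [0.002, -0.095, 0.995, 0.001]
contact_force: [3.4, 5.9, 1.4]
grip_width: 0.0128
grasp_force: 77.6
[ 0.50190321 -0.05516155  0.0766777 ] -169.10887933415205 [ 1.76634194 -0.88373091 -1.79843103]
```

The moment rises against the stop, so the knob is at zero. I release, rise and move over the spindle.

```bash
python3 -m inch '[[0,0,0.3,0,0,0,1],[0,0,0,0,0,0,1],[0,0,0,0,0,0,1],[0,0,0,0,0,0,1],[0,0,0,0,0,0,1],[0,0,0,0,0,-0.7,1],[0,0,0,0,0,-1,1],[0,0,0,0,0,-1,1],[0,0,0,0,0,-1,1],[0,0,0,0,-0.5,-1,1]]'
python3 -m inch '[[0,0,0,0.07,-0.7,0,1],[0,0,0,0.07,-0.7,0,1],[0,0,0,0.07,-0.7,0,1],[0,0,0,0.07,-0.7,0,1],[0,0,0,0.07,-0.7,0,1],[0,0,0,0.07,-0.7,0,1],[0,0,0,0.07,-0.7,0,1],[0,0,0,0.07,-0.6,0,1],[0,0,0,0.07,-0.6,0,1],[0,0,0,0,0,0,1]]'
python3 - <<'E'
from h import *
im,c=shot("wrist","pics/w3.png");R,p=tool();x=R.as_matrix()[:2,0];print(p,np.degrees(np.arctan2(x[1],x[0])),status.sense()['joint_pos'].round(3))
im2,_=shot("top","pics/t3.png")
cv2.imwrite("pics/m3.png",np.hstack([cv2.resize(im[80:380,170:470],(600,600)),cv2.resize(im2[205:265,315:365],(200,240)).repeat(1,0) if 0 else cv2.copyMakeBorder(cv2.resize(im2[205:265,315:365],(200,240),interpolation=cv2.INTER_CUBIC),0,360,0,0,cv2.BORDER_CONSTANT)]))
E
```

```text
t: 8.25
eef_pos: [0.5031, -0.0704, 0.2183]
eef_rot: [0.0, -0.084, 0.996, 0.0]
contact_force: [0.1, -0.3, 0.1]
grip_width: 0.0854
grasp_force: 0.0
t: 9.25
eef_pos: [0.5147, -0.2562, 0.2163]
eef_rot: [-0.001, -0.082, 0.997, -0.0]
contact_force: [-0.4, -0.6, 0.5]
grip_width: 0.0857
grasp_force: 0.0
[ 0.51473501 -0.25534483  0.21638436] -170.52476433538058 [-0.111 -0.028 -0.01  -0.    -1.589 -1.294]
```

View pics/m3.png

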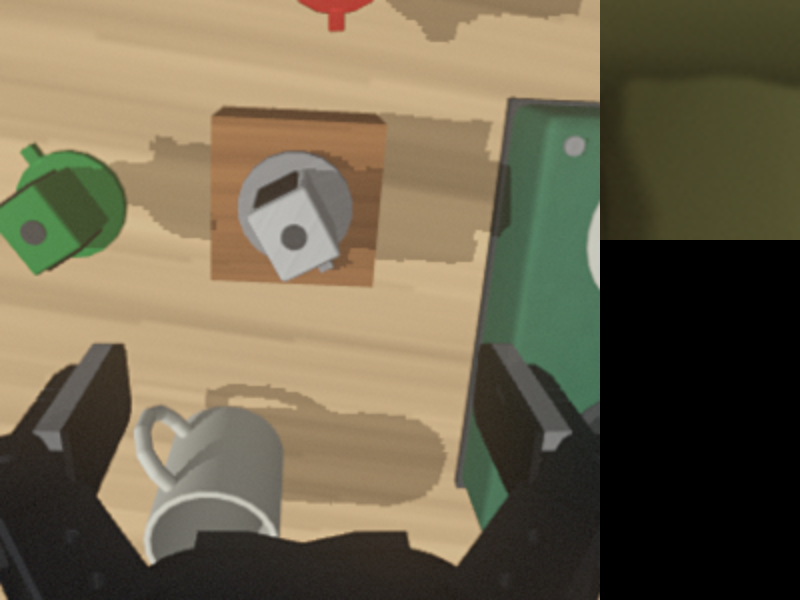

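```bash
python3 - <<'E'
from h import *
im,c=shot("wrist")
q=np.array([(248,215),(303,187),(340,252),(287,281)])/2+[170,80]
P=ray(c,q,.103)[:,:2];C=P.mean(0);print("block",C,[np.linalg.norm(P[i]-P[i-1]).round(4) for i in range(4)])
v=(P[2]-P[1]+P[3]-P[0]);w=P[1]-P[0]+P[2]-P[3]
print("x dir",np.degrees(np.arctan2(v[1],v[0])),"w",np.degrees(np.arctan2(w[1],w[0])))
print("hole",ray(c,[(170+147,80+118.5)],.103))
hsv=cv2.cvtColor(im,cv2.COLOR_BGR2HSV)
# flange circle (underside .05, top .058)
fl=np.array([(238,210),(294,152),(351,205),(243,185),(345,180),(262,162),(325,160)])/2+[170,80]
F=ray(c,fl,.058)[:,:2];A=np.c_[2*F,np.ones(len(F))];s=np.linalg.lstsq(A,(F**2).sum(1),rcond=None)[0];print("flange",s[:2],np.sqrt(s[2]+s[:2]@s[:2]))
t=ray(c,[(325/2+170,268/2+80)],.058)[0,:2]-C;print("tab",np.degrees(np.arctan2(t[1],t[0])),np.hypot(*t))
# counter from the first wrist picture compare: top view
E
```

```text
block [ 0.52176716 -0.25633118] [np.float64(0.0358), np.float64(0.0274), np.float64(0.0344), np.float64(0.0278)]
x dir 38.2903296014861 w 128.64527422847024
hole [[ 0.52300348 -0.25640905  0.103     ]]
flange [ 0.52221528 -0.25660652] 0.029331813982045558
tab 34.47970768189879 0.03718959948329816
```

```bash
python3 -m inch '[[0,0,-1,0,0,0,0.4],[0,0,-1,0,0,0,0.4],[0,0,-1,0,0,0,0.4],[0,0,-1,0,0,0,0.4],[0,0,-1,0,0,0,0.4],[0,0,-0.74,-0.18,-0.18,0.5,0.4],[0,0,0,0,0,0.9,0.4],[0,0,0,0,0,0.9,0.4],[0,0,0,0,0,0.4,0.4],[0,0,0,0,0,0,0.4]]'
python3 - <<'E'
from h import *
im,c=shot("wrist","pics/w4.png");R,p=tool();x=R.as_matrix()[:2,0];print(p,np.degrees(np.arctan2(x[1],x[0])),status.sense()['grip_width'])
m=cv2.inRange(im,(140,140,140),(230,230,230));m[260:]=0;m[:,:200]=0;m[:,440:]=0
k=max(cv2.findContours(m,cv2.RETR_EXTERNAL,cv2.CHAIN_APPROX_NONE)[0],key=cv2.contourArea)
P=ray(c,cv2.boxPoints(cv2.minAreaRect(k)),.103)[:,:2];print(P.mean(0),P,cv2.minAreaRect(k))
E
```

```text
t: 10.4
eef_pos: [0.5217, -0.2552, 0.1342]
eef_rot: [-0.001, -0.328, 0.945, 0.001]
contact_force: [0.5, -0.5, -0.1]
grip_width: 0.0597
grasp_force: 0.0
[ 0.52244199 -0.25574748  0.13612509] -141.69525707988603 0.0600412095138168
[ 0.51361466 -0.26562776] [[ 0.50518755 -0.29979071]
 [ 0.4782841  -0.26578087]
 [ 0.52072862 -0.22979663]
 [ 0.55025839 -0.26714282]] ((316.0, 207.5), (85.0, 74.0), 90.0)
```

```bash
python3 -m inch '[[0,0,0,0,0,0.8,0.4],[0,0,0,0,0,0.8,0.4],[0,0,0,0,0,0.75,0.4],[0,0,0,0,0,0,0.4],[0,0,0,0,0,0,-1],[0,0,0,0,0,0,-1],[0,0,0,0,0,0,-1],[0,0,0,0,0,0,-1],[0,0,0,0,0,0,-1],[0,0,0,0,0,0,-1]]'
```

```text
t: 11.45
eef_pos: [0.5242, -0.2566, 0.0684]
eef_rot: [0.002, -0.328, 0.945, -0.002]
contact_force: [0.9, 0.5, 6.5]
grip_width: 0.0294
grasp_force: 59.9
```

Gripped. Fingertips touch the flange lightly. I lift, turn −58°, and stop short of the hub to look at the keyway.

```bash
python3 -m inch '[[0,0,0,0,0,-0.4,-1],[0,0,0,0,0,-0.8,-1],[0,0,0,0,0,-1,-1],[0,0,0,0,0,-1,-1],[0,0,0.6,0,0,-1,-1],[0,0,1,0,0,-1,-1],[0,0,1,0,0,0,-1],[0,0,1,0,0,0,-1],[0,0,1,0,0,0,-1],[0,0,1,0,0,0,-1]]'
python3 -m inch '[[0,0,1,0,0,0,-1],[0,0,1,0,0,0,-1],[0,0,1,0,0,0,-1],[0,0,1,0,0,0,-1],[0,0,1,0,0,0,-1],[0,0,1,-0.33,0.95,0,-1],[0,0,0,-0.33,0.95,0,-1],[0,0,0,-0.33,0.95,0,-1],[0,0,0,-0.33,0.95,0,-1],[0,0,0,-0.33,0.95,0,-1]]'
python3 -m inch '[[0,0,0,0,0,0,-1],[0,0,0,0,0,0,-1],[0,0,0,0,0,0,-1],[0,0,0,0,0,0,-1],[0,0,0,0,0,0,-1],[0,0,0,0,0,0,-1],[0,0,0,0,0,0,-1],[0,0,0,0,0,0,-1],[0,0,0,0,0,0,-1],[0,0,0,0,0,0,-1]]'
python3 - <<'E'
from h import *
im,c=shot("wrist","pics/w5.png");R,p=tool();x=R.as_matrix()[:2,0];print(p,np.degrees(np.arctan2(x[1],x[0])),status.sense()['contact_force'])
print(pix(c,[[.641,-.0366,.115],[.502,-.055,.102]]))
E
```

```text
t: 12.45
eef_pos: [0.5219, -0.2555, 0.2207]
eef_rot: [-0.001, -0.088, 0.996, 0.001]
contact_force: [-0.2, -0.1, -3.9]
grip_width: 0.0294
grasp_force: 59.7
t: 13.45
eef_pos: [0.6151, -0.1357, 0.2207]
eef_rot: [-0.001, 0.171, 0.985, 0.0]
contact_force: [0.1, -0.1, -5.2]
grip_width: 0.0294
grasp_force: 60.2
t: 14.45
eef_pos: [0.6151, -0.137, 0.2213]
eef_rot: [-0.0, 0.171, 0.985, 0.0]
contact_force: [-1.0, -0.7, -4.5]
grip_width: 0.0294
grasp_force: 60.4
[ 0.61507672 -0.13701228  0.22133507] 160.26545868344098 [-0.04216969 -0.49521216 -5.21012543]
[[439.51109342 182.48440068]
 [369.60087245  24.44737882]]
```

View pics/w5.png

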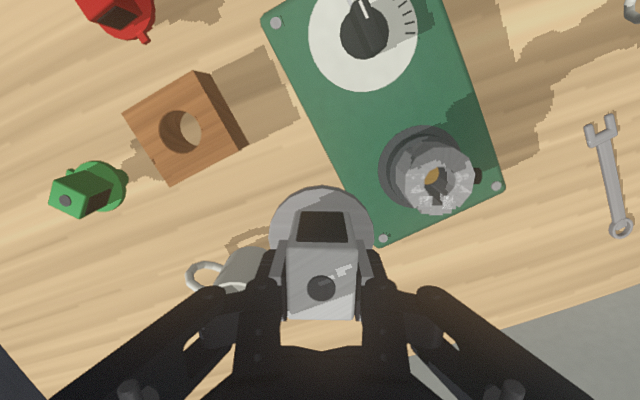

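The wrist view shows the spindle held at (322,260), the hub mouth near (434,180) with its keyway pointing down the picture, and the knob at (365,30).

```bash
python3 - <<'E'
import cv2,numpy as np
im=cv2.imread("pics/w5.png")
f=lambda x,y,w:cv2.resize(im[y:y+w,x:x+w],(400,400),interpolation=cv2.INTER_CUBIC)
cv2.imwrite("pics/m5.png",np.hstack([f(394,135,80),f(300,0,120)]))
E
```

```text
(no output)
```

View pics/m5.png

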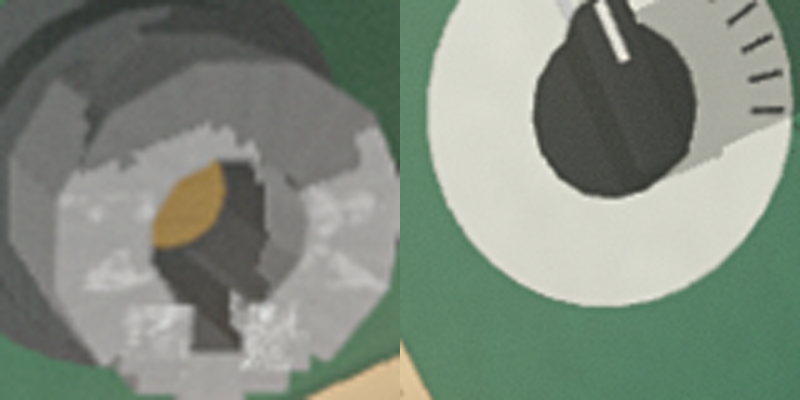

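```bash
python3 - <<'E'
from h import *
im,c=shot("wrist")
H=np.array([.641,-.0366])
f=lambda q:ray(c,np.array(q)/5+[394,135],.115)[:,:2]
def circ(P):
    A=np.c_[2*P,np.ones(len(P))];s=np.linalg.lstsq(A,(P**2).sum(1),rcond=None)[0];return s[:2],np.sqrt(s[2]+s[:2]@s[:2])
print("face",circ(f([(58,250),(395,240),(80,172),(105,362),(375,130),(260,62),(165,80),(215,398)])))
print("bore",circ(f([(152,245),(305,230),(290,185),(175,195),(222,160),(165,290),(270,295)])))
for h in(H,circ(f([(58,250),(395,240),(80,172),(105,362),(375,130),(260,62),(165,80),(215,398)]))[0]):
    k=f([(218,351)])[0]-h;print("key",np.degrees(np.arctan2(k[1],k[0])),np.hypot(*k))
k=f([(193,350),(193,315),(243,350),(243,310)]);print([np.degrees(np.arctan2(*(k[i]-k[i+1])[::-1])) for i in(0,2)],np.linalg.norm(k[2]-k[0]))
a=ray(c,[(300+200/3.333,5/3.333),(300+227/3.333,60/3.333)],.102);v=a[0]-a[1];print("line",np.degrees(np.arctan2(v[1],v[0]))%360)
# held block
R,p=tool();print(p)
E
```

```text
face (array([ 0.64077164, -0.03639084]), np.float64(0.029790373477746872))
bore (array([ 0.64117992, -0.03645335]), np.float64(0.013433595753233149))
key -17.449319116777396 0.020784661171422202
key -17.805778480504184 0.021065635952360058
[np.float64(-13.032761567803819), np.float64(-12.440233498350176)] 0.008972070140561122
line 190.2840653608071
[ 0.61508669 -0.13699768  0.22133714]
```

```bash
python3 - <<'E'
from h import *
im,c=shot("wrist");R,p=tool();g=p[2]+.0121
tl=lambda P:R.inv().apply(P-p)*1000
m=cv2.inRange(im,(0,0,0),(95,95,95));m[:272]=0;m[304:]=0;m[:,:300]=0;m[:,342:]=0
k=max(cv2.findContours(m,cv2.RETR_EXTERNAL,cv2.CHAIN_APPROX_NONE)[0],key=cv2.contourArea);e=cv2.fitEllipse(k);print("hole",e,tl(ray(c,[e[0]],g+.0225)).round(1))
col=im[:,322].mean(1).astype(int);print(list(enumerate(col))[180:330:1][0:12],[ (i,col[i]) for i in range(238,252)],[(i,col[i]) for i in range(312,330)])
E
```

```text
hole ((320.7868957519531, 287.80743408203125), (24.84807014465332, 27.123497009277344), 92.55240631103516) [[  2.6   0.9 -34.6]]
[(180, np.int64(176)), (181, np.int64(175)), (182, np.int64(176)), (183, np.int64(177)), (184, np.int64(145)), (185, np.int64(100)), (186, np.int64(87)), (187, np.int64(94)), (188, np.int64(124)), (189, np.int64(156)), (190, np.int64(159)), (191, np.int64(158))] [(238, np.int64(54)), (239, np.int64(52)), (240, np.int64(54)), (241, np.int64(51)), (242, np.int64(98)), (243, np.int64(117)), (244, np.int64(116)), (245, np.int64(114)), (246, np.int64(113)), (247, np.int64(120)), (248, np.int64(127)), (249, np.int64(142)), (250, np.int64(148)), (251, np.int64(151))] [(312, np.int64(196)), (313, np.int64(193)), (314, np.int64(194)), (315, np.int64(194)), (316, np.int64(194)), (317, np.int64(191)), (318, np.int64(192)), (319, np.int64(189)), (320, np.int64(180)), (321, np.int64(178)), (322, np.int64(178)), (323, np.int64(177)), (324, np.int64(179)), (325, np.int64(183)), (326, np.int64(184)), (327, np.int64(182)), (328, np.int64(182)), (329, np.int64(184))]
```

```bash
python3 -m inch '[[0,0,-0.6,0,0,0,-1],[0,0,0,0.08,0.64,0,-1],[0,0,0,0,0.7,0,-1],[0,0,0,0,0.7,0,-1],[0,0,0,0,0.7,0,-1],[0,0,0,0,0.5,0,-1],[0,0,0,0,0.2,0,-1],[0,0,0,0,0,0,-1],[0,0,0,0,0,0.6,-1],[0,0,0,0,0,0.5,-1]]'
python3 -m inch '[[0,0,0,0,0,0.1,-1],[0,0,0,0,0,0.1,-1],[0,0,0,0,0,0.1,-1],[0,0,0,0,0,0.1,-1],[0,0,0,0,0,0.1,-1],[0,0,0,0,0,0.1,-1],[0,0,0,0,0,0.1,-1],[0,0,0,0,0,0.1,-1],[0,0,0,0,0,0,-1],[0,0,0,0,0,0,-1]]'
```

```text
t: 15.6
eef_pos: [0.6424, -0.0383, 0.1879]
eef_rot: [0.0, 0.146, 0.989, 0.0]
contact_force: [-0.1, -1.1, -5.3]
grip_width: 0.0291
grasp_force: 60.7
t: 16.6
eef_pos: [0.6425, -0.0375, 0.1644]
eef_rot: [-0.0, 0.146, 0.989, -0.0]
contact_force: [0.1, -0.3, -5.4]
grip_width: 0.029
grasp_force: 60.4
```

No contact, so the foot is in the bore. I continue past the key height.

```bash
python3 -m inch '[[0,0,0,0,0,0.06,-1],[0,0,0,0,0,0.06,-1],[0,0,0,0,0,0.06,-1],[0,0,0,0,0,0.06,-1],[0,0,0,0,0,0.06,-1],[0,0,0,0,0,0.06,-1],[0,0,0,0,0,0,-1],[0,0,0,0,0,0,-1],[0,0,0,0,0,0,-1],[0,0,0,0,0,0,-1]]'
```

```text
t: 17.6
eef_pos: [0.6426, -0.0375, 0.1538]
eef_rot: [0.0, 0.146, 0.989, 0.0]
contact_force: [0.2, -0.5, -4.1]
grip_width: 0.0293
grasp_force: 60.4
```

```bash
python3 -m inch '[[0,0,0,0,0,0.08,-1],[0,0,0,0,0,0.08,-1],[0,0,0,0,0,0.08,-1],[0,0,0,0,0,0.08,-1],[0,0,0,0,0,0.08,-1],[0,0,0,0,0,0.08,-1],[0,0,0,0,0,0,-1],[0,0,0,0,0,0,-1],[0,0,0,0,0,0,-1],[0,0,0,0,0,0,-1]]'
```

```text
t: 18.6
eef_pos: [0.6427, -0.0375, 0.1397]
eef_rot: [0.0, 0.146, 0.989, 0.0]
contact_force: [-2.7, 0.7, 2.7]
grip_width: 0.0292
grasp_force: 61.4
```

The ejector spring is engaged. I press on home.

```bash
python3 -m inch '[[0,0,0,0,0,0.05,-1],[0,0,0,0,0,0.05,-1],[0,0,0,0,0,0.05,-1],[0,0,0,0,0,0.05,-1],[0,0,0,0,0,0.02,-1],[0,0,0,0,0,0,-1],[0,0,0,0,0,0,-1],[0,0,0,0,0,0,-1],[0,0,0,0,0,0,-1],[0,0,0,0,0,0,-1]]'
```

```text
t: 19.6
eef_pos: [0.6427, -0.0375, 0.1335]
eef_rot: [0.001, 0.145, 0.989, 0.0]
contact_force: [-4.0, 1.6, 6.9]
grip_width: 0.0292
grasp_force: 62.1
```

```bash
python3 -m inch '[[0,0,0,0,0,0.05,-1],[0,0,0,0,0,0.05,-1],[0,0,0,0,0,0.03,-1],[0,0,0,0,0,0,-1],[0,0,0,0,0,0,-1],[0,0,0,0,0,0,-1],[0,0,0,0,0,0,-1],[0,0,0,0,0,0,-1],[0,0,0,0,0,0,-1],[0,0,0,0,0,0,-1]]'
```

```text
t: 20.6
eef_pos: [0.6428, -0.0376, 0.1335]
eef_rot: [0.002, 0.145, 0.989, -0.0]
contact_force: [-11.7, 4.3, 20.4]
grip_width: 0.0296
grasp_force: 63.9
```

The z stays at 0.1335 while the force jumps to 20 N, so the flange has bottomed on the hub. One last look.

```bash
python3 - <<'E'
from h import *
im,c=shot("scene","pics/s6.png")
cv2.imwrite("pics/s6c.png",cv2.resize(im[120:280,230:430],None,fx=3.5,fy=3.5,interpolation=cv2.INTER_CUBIC))
s=status.sense();print(s['t'],s['contact_force'],s['eef_rot'])
E
```

```text
20.65 [-11.81983312   4.39900186  20.23269766] [ 1.76852875e-03  1.45138055e-01  9.89409829e-01 -9.29198394e-05]
```

View pics/s6c.png

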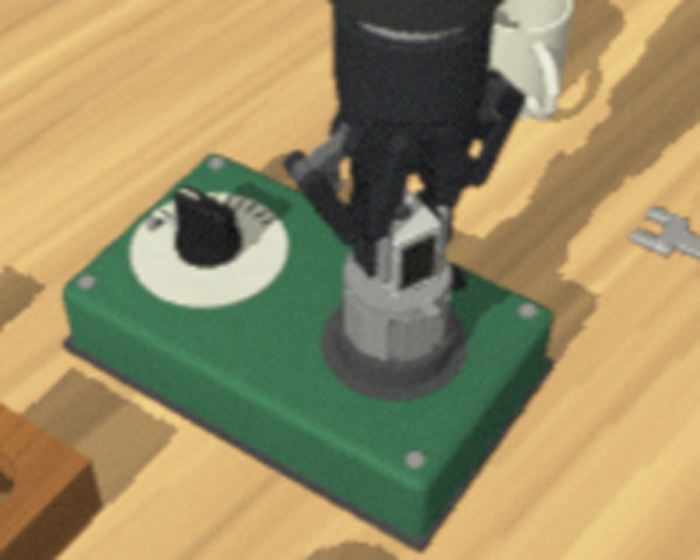

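The flange sits on the hub face and the spindle is upright. The knob's bar end is at crop (183,195), so I check that against the zero direction numerically.

```bash
python3 - <<'E'
from h import *
c0=get_calibration("scene");Rw=c0['R'].T;c=(c0['camera_matrix'],c0['distortion'],Rw,-Rw@c0['t'])
C=np.array([.5018,-.0553])
for a in(165,180,187.6):
    t=np.radians(a);print(a,(pix(c,[[*(C+r*np.array([np.cos(t),np.sin(t)])),z] for r,z in((.021,.102),(-.021,.102),(.043,.061))])-[230,120])*3.5)
E
```

```text
165 [[186.99577811 181.65710169]
 [220.785858   221.04007094]
 [176.19251231 208.28757019]]
180 [[179.90510284 185.63888116]
 [227.94381839 216.83745226]
 [162.29937493 216.21584865]]
187.6 [[176.87919956 188.08336559]
 [230.93964808 214.28304043]
 [156.32366964 221.10623967]]
```

The zero mark and both bar ends match the zero direction. I hand in.

```bash
python3 -c "
from plant import workorder
print(workorder.finish_job())"
```

```text
the job is handed in; nothing more can be done
None
```

The counter is back at its zero stop, and the spindle is keyed into the hub, fully home, still gripped and held pressed down, ready for you to tighten the clamp screw; the job is handed in, with no verdict returned.

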